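Set the cutting-length stop to the red mark

TASK

Set the bread cutting guide to the length marked red: take the metal stop by its black knob, lift it clear of the wooden teeth, and set it down in the pair of notches beside the red tile, so that it lies square across both rails and fully down in the notches. Do not knock over the espresso cup behind the guide, and let go of the stop when it is in place.

Things in the scene. Friction and masses are not known exactly. Their poses are not given: they have to be found in the camera images.
- guide: Wooden fixed board, 144x260 mm, with 2 toothed rails along y at x=-48 and +48, 12 thick, tips 56 above the worktop; cheek at the +y end. 4 notches in each at y=-81,-27,27,81: floor 32 up, 18 wide, mouth 46, self-centring. 3 fixed tiles (red, yellow, blue) on the robot's side each mark a notch; the stop starts in the 4th. Origin: on the worktop midway between rails; x away from the robot.
- stop: Loose metal bar 130 (x) x 12 (y) x 16 mm, 0.15 kg, across both rails in a notch pair; a plate 60 wide hangs 15 below it between the rails (84 apart). Black knob on top: 26 (x) x 22 (y) mm, flat sides, 28 to 66 mm above the bar's underside; grip it at about 48. Origin: middle of the bar's underside, 32 over the worktop when seated; guide's axes. Lifted over 24 it clears the teeth; lift 40.
- marker_red: Fixed red tile, 22x30x5 mm, on the board's ledge beside the notches it marks. Its origin is not in the tile but midway between the rails at the floor of those notches (32 mm over the worktop): just where the stop's origin must come. The tile's middle is 68 mm from there along -x, its top 17 mm over the worktop. Axes as the guide's.
- cup: Loose espresso cup, white outside, terracotta red inside, 62 mm wide, 92 mm over the handle, 51 mm high, upright on the worktop behind the guide (its +x side), at least 30 mm clear of it. Origin: at its underside, z up.

How it is judged:
By the outcome, as a careful person would: the job done as asked, in the order asked, and still so for the second after the job is handed in, with the robot touching nothing.
It also fails if it takes over 32 s, if anything falls off the work surface, if the arm or the gripper's body presses on something with over 40 N, if the wrist force passes 120 N, or if a joint passes its speed limit or range.

ROBOT

A 6-joint arm with a two-finger parallel gripper is mounted at the origin on a cart in front of the work surface, level with it; the furniture and walls round the work are solid. World frame = base frame: x ahead of the robot, y to its left, z up, the work surface at z = 0. Lengths are in m, angles in rad, forces in N, time in s.
With the tool pointing down it reaches from about 0.275 to 1 m from the base axis. Payload 8.4 kg.
Tool frame: the origin (TCP) lies at the very end of the fingers, on their centre line; the grasp point (between the pads) lies 19 mm behind it; x points along the fingers, z is the direction in which the jaws open and shut, and the axes are right-handed (so a half turn about x gives the same grasp; the last joint's range is limited). The gripper opens to 85 mm and grips with 20 to 120 N. Pads are 22 mm wide; open, the fingers measure 114 mm over their backs; the gripper's body (76 mm by 85 mm) begins 54 mm behind the grasp point. The pads swing forward as they close: fully open they stand 13 mm farther back than shut.
Start: joints at [1.334, 0.353, 1.633, -0, 1.155, -0.002], TCP at [0.145, 0.608, 0.231] pointing down, gripper open.
Joint ranges: [-2.63, 2.63], [-0.92, 2.1], [0.06, 2.66], [-1.3, 4.44], [0, 2.69], [-3.02, 3.02]. Speed limits (rad/s): [2.22, 2.22, 2.79, 3.14, 3.14, 3.14].

INTERFACE

Orientations are given as a rotation vector (axis times angle).
In Python, from rig import bot, camera gives the robot as it stands. The module is installed in compiled form; this text tells all that it offers.
- The arm moves only by the tool drive_tool, never from a script. Its argument "rows" is a list of rows, each a list of 3 entries, a list of its own where there are three numbers: the opening in per cent of the stroke, from 0 (shut) to 100 (fully open), then the shift along the tool's x, y, z in units of 25 mm (1.0 is 25 mm), then the turn, a rotation vector about the tool's x, y, z in units of 5 degrees (1.0 is 5 degrees). A call has 1 to 20 rows; each row shifts and turns the commanded pose from where the row before left it, along the tool's axes as they then stand; what a row does not reach is not made up. A row lasts 1/12 s, in which the tool goes at most 41.7 mm and 7.16 degrees, less where a joint would pass 70% of its speed; a pose out of reach is approached as far as the arm can. A call is refused whole if a number of a shift passes 1 or a number of a turn 1, either way. A call with a gripper value outside its range is refused whole. The fingers move at their own pace and stop on an object; the grip force is fixed at half the most. Time passes only in rows, so rows that do not move let the fingers close. It gives the time, the measured TCP pose, the force and the opening at its end, in the units of the state.
- bot.read_state(): the state, without advancing time (a new reading comes with each control period).
- camera(name): name is "side" or "top"; returns a dict with "image" (400x640x3 uint8, red, green, blue), "K" (3x3 intrinsics, pixels), "rvec" (rotation vector, rad) and "tvec" (3), from world to camera coordinates, as OpenCV has them. Camera axes: x right, y down, z forward; pixel columns grow to the right and rows downward; lengths in m; the calibration is good to about 2 mm. A picture is of the moment at which its call begins. There is no depth.
- bot.sign_off(): hands the job in, once; it reports no verdict.
The state is a dict: "t": time; "joint_pos": joint angles; "qvel": joint speeds; "joint_efforts": joint torques, N m; "tcp_pos": TCP position; "ee_rot": TCP orientation; "wrist_force": force on the tool from outside, world axes, zero at the start; "moment": the same for the moment, N m; "finger_gap": finger opening in m.
Only numpy, scipy, OpenCV 4.12 (cv2) and the standard library are available. Lean on these libraries where they do the work, as an engineer would, in place of code of your own. Each camera call takes 0.05 s, during which the arm holds its last target.

## Working session

There is one attempt and no reset: what is moved stays moved. The work goes in short steps, Python scripts to look and compute and a tool call to move; the robot and the scene stay as the last step left them, time stands still between calls to the robot, and variables do not carry over. Pictures are saved under pics/ and viewed, and the job is handed in when it is done.

Besides the shell and the picture viewer there is one more tool, called after ">>>" as name([rows], argument=value, ...), one row to a line, values as JSON. drive_tool: Moves the arm, as the interface text tells. Its arguments: {"type":"object","properties":{"rows":{"type":"array"}},"required":["rows"]}

```bash
mkdir -p pics
python3 - <<'E'
from rig import bot,camera
import cv2,pickle
d={}
for n in("top","side"):
    c=camera(n);d[n]=c
    cv2.imwrite(f"pics/{n}0.png",c["image"][:,:,::-1]);print(n,c["K"],c["rvec"],c["tvec"])
pickle.dump(d,open("c0.pkl","wb"))
print(bot.read_state())
E
```

```text
top [[472.09655326   0.         317.47336372]
 [  0.         472.09655326 197.39344208]
 [  0.           0.           1.        ]] [ 2.08414079 -2.1321851   0.24097915] [-0.00131494  0.5992557   0.77203875]
side [[469.93733505   0.         319.7994404 ]
 [  0.         469.93733505 201.55806684]
 [  0.           0.           1.        ]] [ 0.65979783 -2.26802423  1.52398154] [0.49675852 0.18399013 0.56088357]
{'t': 0.1, 'joint_pos': array([ 1.33357837e+00,  3.53587796e-01,  1.63407678e+00,  1.99351427e-05,
        1.15521299e+00, -2.37749059e-03]), 'qvel': array([ 0.00185646, -0.00257571, -0.0028861 , -0.00022332, -0.00116629,
        0.00034886]), 'joint_efforts': array([ 1.16337324e-03, -6.06353688e+01, -3.42817569e+01,  1.02341639e-04,
        3.81545542e-03, -3.15776401e-05]), 'tcp_pos': array([0.14530613, 0.6074192 , 0.23062392]), 'ee_rot': array([-1.03527638,  1.31222987,  1.03397494]), 'wrist_force': array([ 1.14810567, -0.29446454, -0.0690962 ]), 'moment': array([-0.06441376, -0.010406  , -0.06275714]), 'finger_gap': 0.08535357161144903}
```

View pics/top0.png

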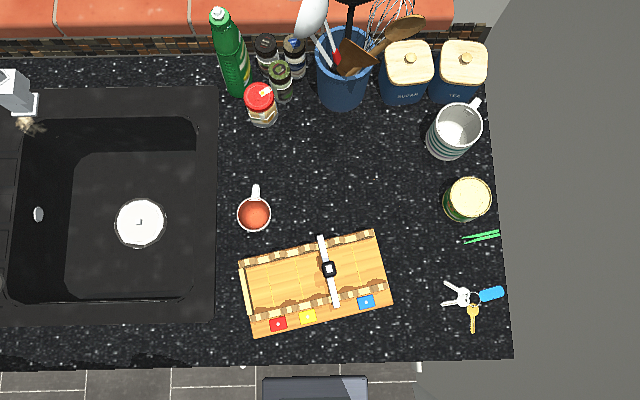

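View pics/side0.png

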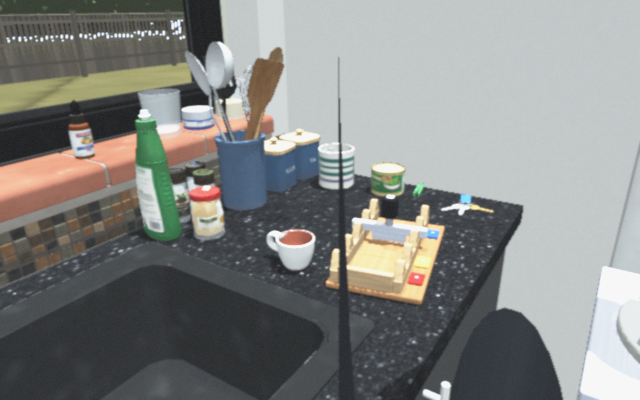

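Run:
```python
import cv2
a=cv2.imread("pics/top0.png")[170:345,230:400]
cv2.imwrite("pics/topz.png",cv2.resize(a,None,fx=3.4,fy=3.4,interpolation=cv2.INTER_CUBIC))
a=cv2.imread("pics/side0.png")[185:305,320:460]
cv2.imwrite("pics/sidez.png",cv2.resize(a,None,fx=5,fy=5,interpolation=cv2.INTER_CUBIC))
```

```text
(no output)
```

View pics/topz.png

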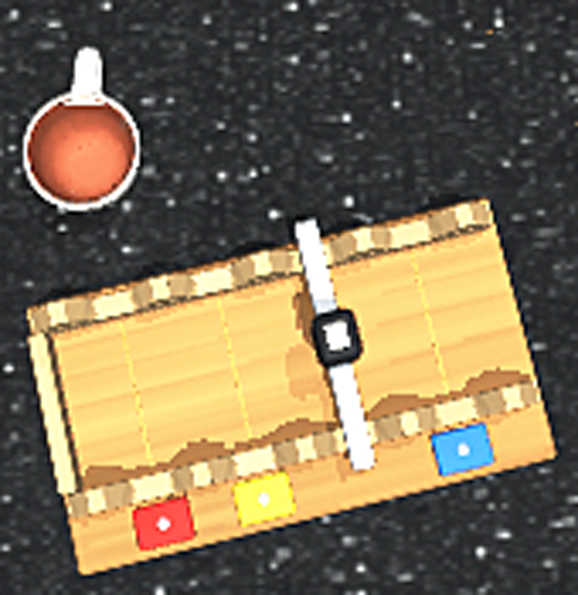

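View pics/sidez.png

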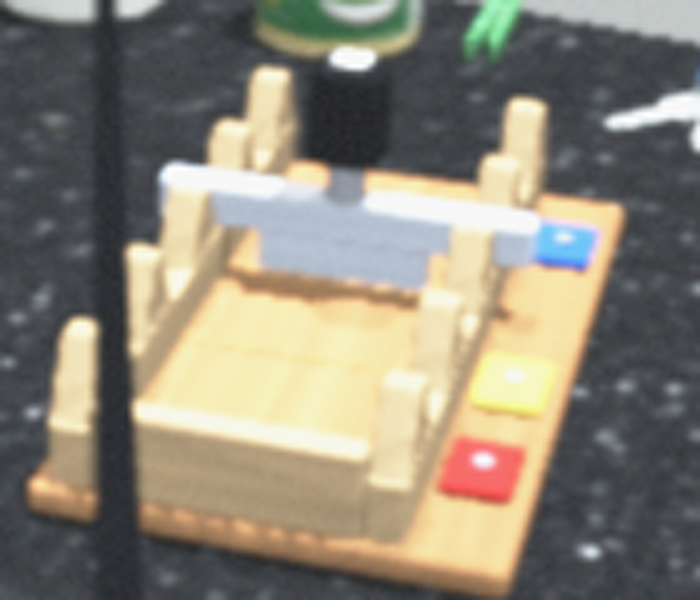

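```bash
cat > h.py <<'E'
import numpy as np,cv2,pickle
from scipy.optimize import least_squares
d=pickle.load(open("c0.pkl","rb"))
def proj(n,P):
    c=d[n];return cv2.projectPoints(np.array(P,float).reshape(-1,3),c["rvec"],c["tvec"],c["K"],None)[0].reshape(-1,2)
def ray(n,uv,z):
    c=d[n];R=cv2.Rodrigues(c["rvec"])[0];C=-R.T@c["tvec"]
    v=R.T@np.linalg.inv(c["K"])@np.array([*uv,1]);return C+v*(z-C[2])/v[2]
E
python3 - <<'E'
from h import *
t=lambda x,y:(230+x/3.4-.35,170+y/3.4-.35)
s=lambda x,y:(320+x/5-.4,185+y/5-.4)
obs=[("top",t(164,524),(-.068,.081,.017)),("top",t(264,499),(-.068,.027,.017)),("top",t(462,449),(-.068,-.081,.017)),
("side",s(483,469),(-.068,.081,.017)),("side",s(513,380),(-.068,.027,.017)),("side",s(566,242),(-.068,-.081,.017)),
("top",t(337,336),(0,-.027,.098)),("top",t(307,221),(.065,-.027,.048)),("top",t(362,468),(-.065,-.027,.048)),("side",s(354,60),(0,-.027,.098))]
def f(p,idx=None):
    c,q=np.cos(p[2]),np.sin(p[2]);r=[]
    for n,uv,(x,y,z) in obs:
        r.append(proj(n,(p[0]+c*x-q*y,p[1]+q*x+c*y,z))[0]-uv)
    return np.ravel(r)
for n in("top","side"):
  for o in obs:
    if o[0]==n: print(n,o[2],ray(n,o[1],o[2][2]).round(4))
r=least_squares(f,[.5,0,.2]);p=r.x
print(p,np.degrees(p[2]));print(r.fun.reshape(-1,2).round(2))
c,q=np.cos(p[2]),np.sin(p[2])
for y in(-.027,.081):print(p[0]-q*y,p[1]+c*y)
print("cup",ray("top",t(80,150),.05))
E
```

```text
top (-0.068, 0.081, 0.017) [0.3818 0.0602 0.017 ]
top (-0.068, 0.027, 0.017) [0.3932 0.0077 0.017 ]
top (-0.068, -0.081, 0.017) [ 0.4164 -0.0972  0.017 ]
top (0, -0.027, 0.098) [ 0.4713 -0.0305  0.098 ]
top (0.065, -0.027, 0.048) [ 0.535 -0.018  0.048]
top (-0.065, -0.027, 0.048) [ 0.4081 -0.0428  0.048 ]
side (-0.068, 0.081, 0.017) [0.3807 0.0614 0.017 ]
side (-0.068, 0.027, 0.017) [0.3934 0.0056 0.017 ]
side (-0.068, -0.081, 0.017) [ 0.4149 -0.0995  0.017 ]
side (0, -0.027, 0.098) [ 0.4709 -0.0336  0.098 ]
[ 0.46516671 -0.0044998   0.21047137] 12.05912097414507
[[-0.19  0.03]
 [ 0.02  0.11]
 [ 0.4   0.43]
 [-0.41 -0.45]
 [-0.29  0.59]
 [-0.67  0.25]
 [ 0.26  0.3 ]
 [-0.36  0.34]
 [ 1.    0.51]
 [-0.63  0.52]]
0.47080757273619595 -0.03090398166560108
0.4482441169306699 0.07471273321472491
cup [0.57515281 0.10100581 0.05      ]
```

```bash
cat >> h.py <<'E'
from scipy.spatial.transform import Rotation as Ro
YAW=.2105
def rep(goal,sgn):
    from rig import bot
    s=bot.read_state();R=Ro.from_rotvec(s["ee_rot"])
    c,q=np.cos(YAW),np.sin(YAW)
    z=sgn*np.array([-q,c,0]);x=np.array([0,0,-1.]);G=Ro.from_matrix(np.c_[x,np.cross(z,x),z])
    tr=np.degrees((R.inv()*G).as_rotvec())/5
    sh=np.asarray(goal)-s["tcp_pos"]
    print("t",s["t"],"q",s["joint_pos"].round(3),"tcp",s["tcp_pos"].round(4),"F",s["wrist_force"].round(1),"gap",s["finger_gap"])
    print("turn u",tr.round(3),"shift u in goal axes",(G.inv().apply(sh)/.025).round(3),"in tool",(R.inv().apply(sh)/.025).round(3))
    return R
E
python3 - <<'E'
from h import *
for s in(1,-1):R=rep([.4708,-.0309,.15],s)
print(R.as_matrix().round(3))
E
```

```text
t 0.1 q [ 1.334  0.354  1.634  0.     1.155 -0.002] tcp [0.1453 0.6074 0.2306] F [ 1.1 -0.3 -0.1] gap 0.08535357161144903
turn u [-5.103e+00 -1.400e-02 -4.000e-03] shift u in goal axes [  3.225  -7.397 -27.69 ] in tool [  3.253 -18.604 -21.798]
t 0.1 q [ 1.334  0.354  1.634  0.     1.155 -0.002] tcp [0.1453 0.6074 0.2306] F [ 1.1 -0.3 -0.1] gap 0.08535357161144903
turn u [ 3.0897e+01 -5.0000e-03  2.0000e-02] shift u in goal axes [ 3.225  7.397 27.69 ] in tool [  3.253 -18.604 -21.798]
[[-0.    -0.973  0.233]
 [-0.001  0.233  0.973]
 [-1.     0.    -0.001]]
```

>>> drive_tool([
  [100,[0,0,0],[-0.85,0,0]],
  [100,[0,0,0],[-0.85,0,0]],
  [100,[0,0,0],[-0.85,0,0]],
  [100,[0,0,0],[-0.85,0,0]],
  [100,[0,0,0],[-0.85,0,0]],
  [100,[0,0,0],[-0.85,0,0]],
  [100,[0,-0.27,-1],[0,0,0]],
  [100,[0,-0.27,-1],[0,0,0]],
  [100,[0,-0.27,-1],[0,0,0]],
  [100,[0,-0.27,-1],[0,0,0]],
  [100,[0,-0.27,-1],[0,0,0]],
  [100,[0,-0.27,-1],[0,0,0]],
  [100,[0,-0.27,-1],[0,0,0]],
  [100,[0,-0.27,-1],[0,0,0]],
  [100,[0,-0.27,-1],[0,0,0]],
  [100,[0,-0.27,-1],[0,0,0]],
  [100,[0,-0.27,-1],[0,0,0]],
  [100,[0,-0.27,-1],[0,0,0]],
  [100,[0,-0.27,-1],[0,0,0]],
  [100,[0,-0.27,-1],[0,0,0]],
])

```text
t: 1.77
tcp_pos: [0.3111, 0.284, 0.2311]
ee_rot: [-1.363, 1.102, 1.363]
wrist_force: [0.6, 0.4, 0.1]
finger_gap: 0.0855
```

>>> drive_tool([
  [100,[0,-0.27,-1],[0,0,0]],
  [100,[0,-0.27,-1],[0,0,0]],
  [100,[0,-0.27,-1],[0,0,0]],
  [100,[0,-0.27,-1],[0,0,0]],
  [100,[0,-0.27,-1],[0,0,0]],
  [100,[0,-0.27,-1],[0,0,0]],
  [100,[0,-0.27,-1],[0,0,0]],
  [100,[0,-0.27,-1],[0,0,0]],
  [100,[0,-0.27,-1],[0,0,0]],
  [100,[0,-0.27,-1],[0,0,0]],
  [100,[0,-0.27,-1],[0,0,0]],
  [100,[0,0,0],[0,0,0]],
  [100,[0,0,0],[0,0,0]],
])

```text
t: 2.85
tcp_pos: [0.4409, 0.031, 0.231]
ee_rot: [-1.36, 1.104, 1.361]
wrist_force: [0.1, 0.5, -0.4]
finger_gap: 0.0853
```

Run:
```python
from h import *
rep([.4708,-.0309,.061],1)
```

```text
t 2.85 q [ 0.067  0.063  2.005  0.     1.074 -1.712] tcp [0.4409 0.031  0.231 ] F [ 0.1  0.5 -0.4] gap 0.08531954317889592
turn u [-0.032  0.002 -0.008] shift u in goal axes [ 6.8   -0.651 -2.669] in tool [ 6.799 -0.663 -2.669]
```

>>> drive_tool([
  [100,[0.5,-0.22,-0.9],[0,0,0]],
  [100,[0.5,-0.22,-0.9],[0,0,0]],
  [100,[0.5,-0.22,-0.87],[0,0,0]],
  [100,[1,0,0],[0,0,0]],
  [80,[1,0,0],[0,0,0]],
  [80,[0.3,0,0],[0,0,0]],
  [80,[0,0,0],[0,0,0]],
])

```text
t: 3.43
tcp_pos: [0.4689, -0.0291, 0.1345]
ee_rot: [-1.36, 1.105, 1.367]
wrist_force: [-0.7, 0.7, -0.4]
finger_gap: 0.0683
```

Run:
```python
from h import *
from rig import camera
rep([.4708,-.0309,.061],1)
for n in("top","side"):
    im=camera(n)["image"][:,:,::-1]
    im=im[150:350,210:450] if n=="top" else im[130:310,280:480]
    cv2.imwrite(f"pics/{n}1.png",cv2.resize(im,None,fx=3,fy=3,interpolation=cv2.INTER_CUBIC))
```

```text
t 3.4333 q [-0.065  0.243  2.043  0.     0.861 -1.847] tcp [ 0.4689 -0.0291  0.1345] F [-0.7  0.7 -0.4] gap 0.06828405685274641
turn u [ 0.005  0.017 -0.051] shift u in goal axes [ 2.941 -0.057 -0.086] in tool [ 2.94 -0.07 -0.09]
```

View pics/top1.png

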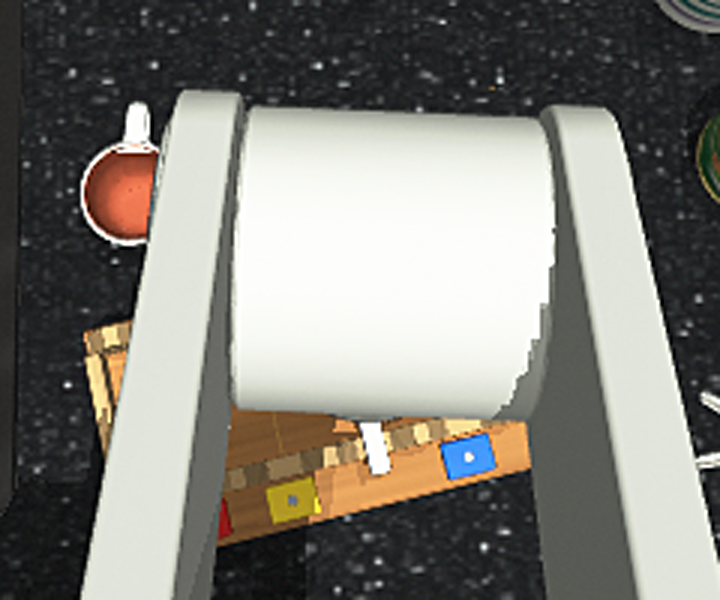

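View pics/side1.png

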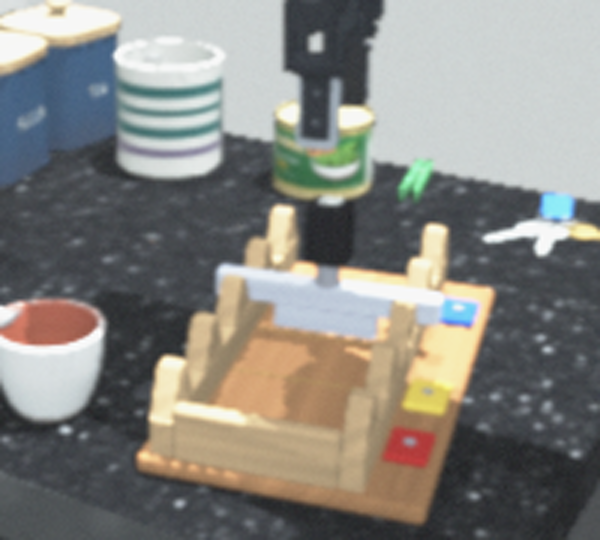

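The fingers (side crop, column 320) are straight above the knob (column 328), and the stop is still in its notches. I'll go down and grip.

>>> drive_tool([
  [80,[0.6,-0.06,-0.08],[0,0,0]],
  [80,[0.7,0,0],[0,0,-0.04]],
  [80,[0.7,0,0],[0,0,0]],
  [80,[0.6,0,0],[0,0,0]],
  [80,[0.3,0,0],[0,0,0]],
  [80,[0,0,0],[0,0,0]],
  [80,[0,0,0],[0,0,0]],
])

```text
t: 4.12
tcp_pos: [0.4736, -0.0314, 0.0647]
ee_rot: [-1.365, 1.099, 1.359]
wrist_force: [1.0, 0.2, 0.1]
finger_gap: 0.0682
```

Run:
```python
from h import *
from rig import camera
rep([.4708,-.0309,.061],1)
im=camera("side")["image"][:,:,::-1][130:310,280:480]
cv2.imwrite(f"pics/side2.png",cv2.resize(im,None,fx=3,fy=3,interpolation=cv2.INTER_CUBIC))
```

```text
t 4.1167 q [-7.000e-02  3.640e-01  2.084e+00  2.000e-03  6.890e-01 -1.853e+00] tcp [ 0.4736 -0.0314  0.0647] F [1.  0.2 0.1] gap 0.06819858219038152
turn u [ 0.002 -0.003  0.05 ] shift u in goal axes [0.148 0.106 0.044] in tool [0.147 0.107 0.044]
```

View pics/side2.png

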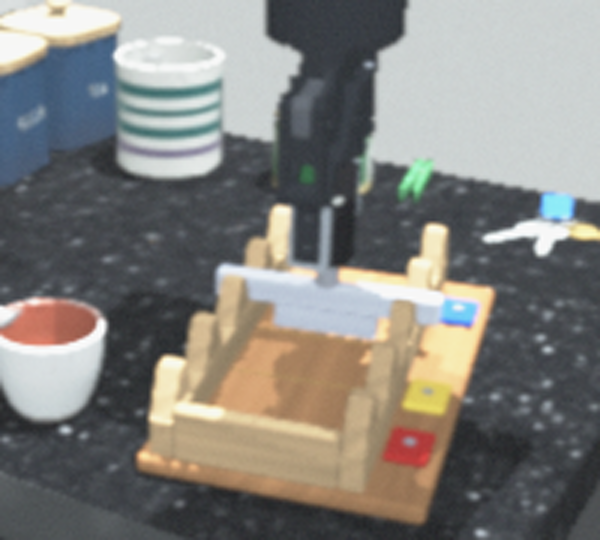

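>>> drive_tool([
  [80,[0.12,0.1,0.04],[0,0,0.05]],
  [80,[0,0,0],[0,0,0]],
  [80,[0,0,0],[0,0,0]],
])

```text
t: 4.42
tcp_pos: [0.4704, -0.0311, 0.0612]
ee_rot: [-1.362, 1.103, 1.363]
wrist_force: [1.1, -0.6, -0.3]
finger_gap: 0.0684
```

Run:
```python
from h import *
rep([.4708,-.0309,.061],1)
```

```text
t 4.4167 q [-0.069  0.368  2.089 -0.     0.684 -1.85 ] tcp [ 0.4704 -0.0311  0.0612] F [ 1.1 -0.6 -0.3] gap 0.06844728370429418
turn u [-0.002 -0.002 -0.004] shift u in goal axes [ 0.008 -0.016  0.006] in tool [ 0.008 -0.016  0.006]
```

>>> drive_tool([
  [0,[0,0,0],[0,0,0]],
  [0,[0,0,0],[0,0,0]],
  [0,[0,0,0],[0,0,0]],
  [0,[0,0,0],[0,0,0]],
  [0,[0,0,0],[0,0,0]],
  [0,[0,0,0],[0,0,0]],
  [0,[0,0,0],[0,0,0]],
  [0,[0,0,0],[0,0,0]],
])

```text
t: 5.08
tcp_pos: [0.4704, -0.0311, 0.0609]
ee_rot: [-1.362, 1.103, 1.363]
wrist_force: [-0.3, 1.3, 5.3]
finger_gap: 0.0215
```

Run:
```python
from h import *
rep([.4708,-.0309,.061],1)
```

```text
t 5.0833 q [-0.069  0.369  2.089 -0.     0.684 -1.85 ] tcp [ 0.4704 -0.0311  0.0609] F [-0.3  1.3  5.3] gap 0.02147070087673253
turn u [-0.003  0.    -0.009] shift u in goal axes [-0.004 -0.019  0.006] in tool [-0.004 -0.019  0.006]
```

>>> drive_tool([
  [0,[-0.3,0,0],[0,0,0]],
  [0,[-0.4,0,0],[0,0,0]],
  [0,[-0.4,0,0],[0,0,0]],
  [0,[-0.4,0,0],[0,0,0]],
  [0,[-0.3,0,0],[0,0,0]],
  [0,[0,0,0],[0,0,0]],
  [0,[0,0,0],[0,0,0]],
])

```text
t: 5.67
tcp_pos: [0.4708, -0.0312, 0.1065]
ee_rot: [-1.363, 1.102, 1.362]
wrist_force: [-0.3, 0.7, -1.5]
finger_gap: 0.0214
```

Run:
```python
from h import *
from rig import camera
rep([.4482,.0747,.106],1)
im=camera("side")["image"][:,:,::-1][130:310,280:480]
cv2.imwrite(f"pics/side3.png",cv2.resize(im,None,fx=3,fy=3,interpolation=cv2.INTER_CUBIC))
```

```text
t 5.6667 q [-0.069  0.288  2.063 -0.     0.789 -1.85 ] tcp [ 0.4708 -0.0312  0.1065] F [-0.3  0.7 -1.5] gap 0.021425172840511524
turn u [-0.003 -0.006  0.008] shift u in goal axes [0.021 0.    4.331] in tool [1.900e-02 1.000e-03 4.331e+00]
```

View pics/side3.png

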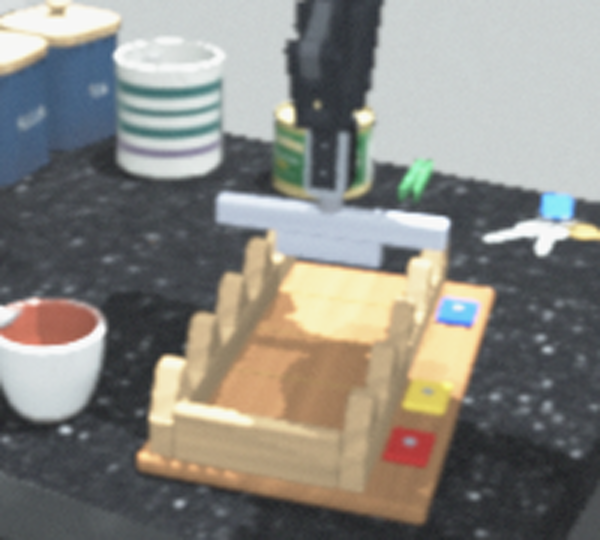

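The stop is clear of the teeth and level (bar from 215,208 to 448,232 in the crop). Next I'll carry it two notches, 108 mm, along the guide.

>>> drive_tool([
  [0,[0,0,0.3],[0,0,0]],
  [0,[0,0,0.5],[0,0,0]],
  [0,[0,0,0.6],[0,0,0]],
  [0,[0,0,0.7],[0,0,0]],
  [0,[0,0,0.7],[0,0,0]],
  [0,[0,0,0.7],[0,0,0]],
  [0,[0,0,0.5],[0,0,0]],
  [0,[0,0,0.32],[0,0,0]],
  [0,[0,0,0],[0,0,0]],
  [0,[0,0,0],[0,0,0]],
  [0,[0,0,0],[0,0,0]],
])

```text
t: 6.63
tcp_pos: [0.4478, 0.0741, 0.1056]
ee_rot: [-1.362, 1.103, 1.363]
wrist_force: [0.8, -0.6, -1.4]
finger_gap: 0.0212
```

Run:
```python
from h import *
from rig import camera
rep([.4482,.0747,.061],1)
im=camera("side")["image"][:,:,::-1][130:310,280:480]
cv2.imwrite(f"pics/side4.png",cv2.resize(im,None,fx=3,fy=3,interpolation=cv2.INTER_CUBIC))
```

```text
t 6.6333 q [ 0.161  0.267  2.099 -0.     0.777 -1.62 ] tcp [0.4478 0.0741 0.1056] F [ 0.8 -0.6 -1.4] gap 0.021199324618016952
turn u [-0.002 -0.002 -0.013] shift u in goal axes [ 1.785 -0.02   0.018] in tool [ 1.785 -0.022  0.019]
```

View pics/side4.png

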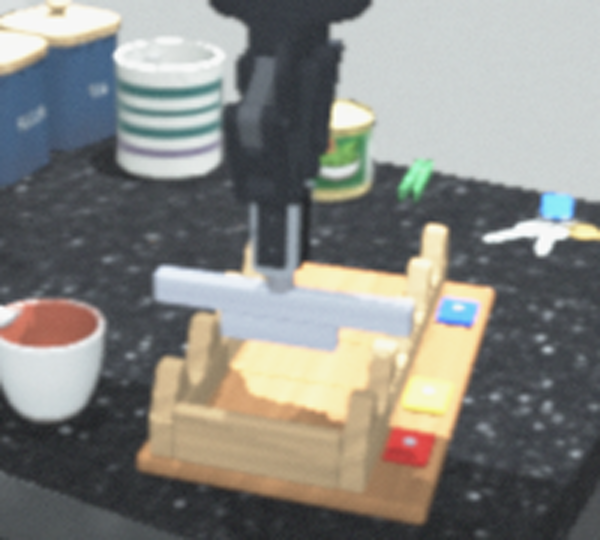

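>>> drive_tool([
  [0,[0.3,0,0.02],[0,0,0]],
  [0,[0.4,0,0],[0,0,0]],
  [0,[0.35,0,0],[0,0,0]],
  [0,[0.3,0,0],[0,0,0]],
  [0,[0.2,0,0],[0,0,0]],
  [0,[0.1,0,0],[0,0,0]],
  [0,[0.08,0,0],[0,0,0]],
  [0,[0,0,0],[0,0,0]],
  [0,[0,0,0],[0,0,0]],
  [0,[0,0,0],[0,0,0]],
])

```text
t: 7.52
tcp_pos: [0.448, 0.075, 0.0628]
ee_rot: [-1.362, 1.103, 1.363]
wrist_force: [-0.9, -0.1, -1.7]
finger_gap: 0.021
```

Run:
```python
from h import *
from rig import camera
rep([.4482,.0747,.061],1)
for n in("top","side"):
    im=camera(n)["image"][:,:,::-1]
    im=im[150:350,210:450] if n=="top" else im[130:310,280:480]
    cv2.imwrite(f"pics/{n}5.png",cv2.resize(im,None,fx=3,fy=3,interpolation=cv2.INTER_CUBIC))
```

```text
t 7.5167 q [ 0.163  0.345  2.124 -0.     0.673 -1.618] tcp [0.448  0.075  0.0628] F [-0.9 -0.1 -1.7] gap 0.020972079104575166
turn u [-0.002 -0.    -0.003] shift u in goal axes [ 0.072 -0.007 -0.015] in tool [ 0.072 -0.007 -0.015]
```

View pics/side5.png

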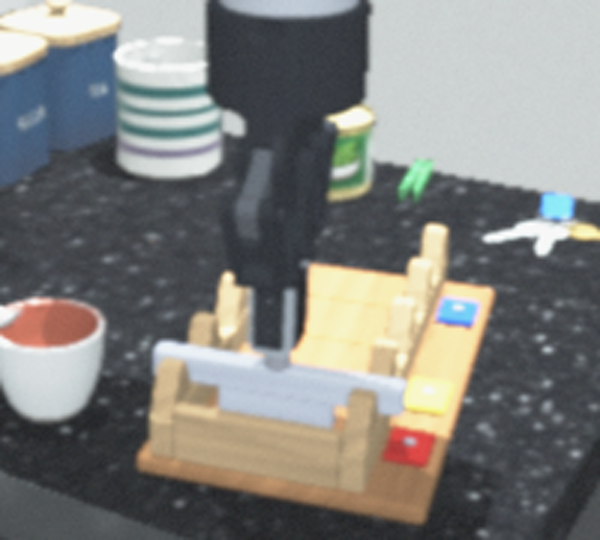

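The bar is in the last notch pair and not touching yet. I'll lower it the last bit.

>>> drive_tool([
  [0,[0.05,0,0],[0,0,0]],
  [0,[0.04,0,0],[0,0,0]],
  [0,[0,0,0],[0,0,0]],
  [0,[0,0,0],[0,0,0]],
])

```text
t: 7.95
tcp_pos: [0.448, 0.075, 0.0609]
ee_rot: [-1.362, 1.103, 1.363]
wrist_force: [-2.6, 0.3, 8.0]
finger_gap: 0.0216
```

>>> drive_tool([
  [40,[0,0,0],[0,0,0]],
  [60,[0,0,0],[0,0,0]],
  [75,[0,0,0],[0,0,0]],
  [75,[0,0,0],[0,0,0]],
  [75,[0,0,0],[0,0,0]],
  [75,[0,0,0],[0,0,0]],
  [75,[0,0,0],[0,0,0]],
])

```text
t: 8.53
tcp_pos: [0.4477, 0.075, 0.0602]
ee_rot: [-1.362, 1.103, 1.363]
wrist_force: [-0.0, 0.0, 0.5]
finger_gap: 0.0641
```

>>> drive_tool([
  [75,[-0.4,0,0],[0,0,0]],
  [75,[-0.7,0,0],[0,0,0]],
  [75,[-1,0,0],[0,0,0]],
  [75,[-1,0,0],[0,0,0]],
  [75,[-1,0,0],[0,0,0]],
  [75,[-1,0,0],[0,0,0]],
  [75,[-1,0.5,0.5],[0,0,0]],
  [75,[0,1,1],[0,0,0]],
  [75,[0,1,1],[0,0,0]],
  [75,[0,1,1],[0,0,0]],
  [75,[0,0.5,1],[0,0,0]],
  [75,[0,0,1],[0,0,0]],
  [75,[0,0,1],[0,0,0]],
  [75,[0,0,1],[0,0,0]],
  [75,[0,0,1],[0,0,0]],
  [75,[0,0,1],[0,0,0]],
  [75,[0,0,1],[0,0,0]],
  [75,[0,0,1],[0,0,0]],
  [75,[0,0,0],[0,0,0]],
  [75,[0,0,0],[0,0,0]],
])

```text
t: 10.2
tcp_pos: [0.2896, 0.336, 0.2133]
ee_rot: [-1.364, 1.102, 1.364]
wrist_force: [0.7, -0.7, 0.4]
finger_gap: 0.064
```

Run:
```python
from h import *
from rig import camera
rep([.4482,.0747,.061],1)
for n in("top","side"):
    im=camera(n)["image"][:,:,::-1]
    cv2.imwrite(f"pics/{n}6f.png",im)
    im=im[170:345,230:400] if n=="top" else im[185:305,280:460]
    cv2.imwrite(f"pics/{n}6.png",cv2.resize(im,None,fx=3.4 if n=="top" else 4.4,fy=3.4 if n=="top" else 4.4,interpolation=cv2.INTER_CUBIC))
```

```text
t 10.2 q [ 8.560e-01  8.700e-02  2.022e+00  1.000e-03  1.032e+00 -9.280e-01] tcp [0.2896 0.336  0.2133] F [ 0.7 -0.7  0.4] gap 0.06397486450231175
turn u [ 0.022 -0.    -0.009] shift u in goal axes [  6.093  -4.02  -11.546] in tool [  6.09   -4.002 -11.554]
```

View pics/top6.png

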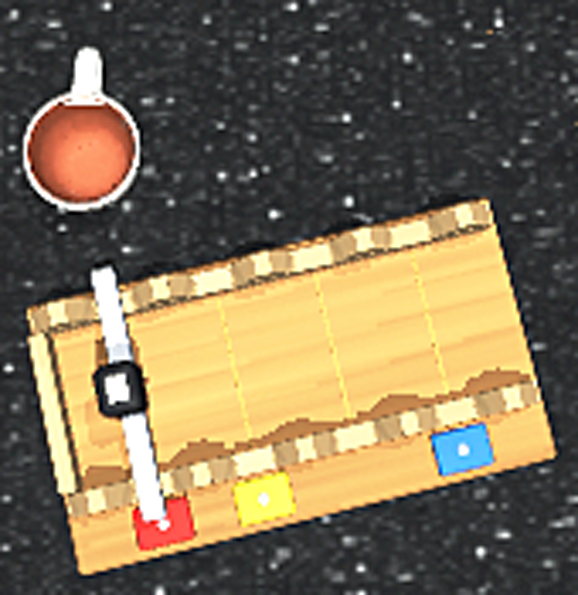

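View pics/side6.png

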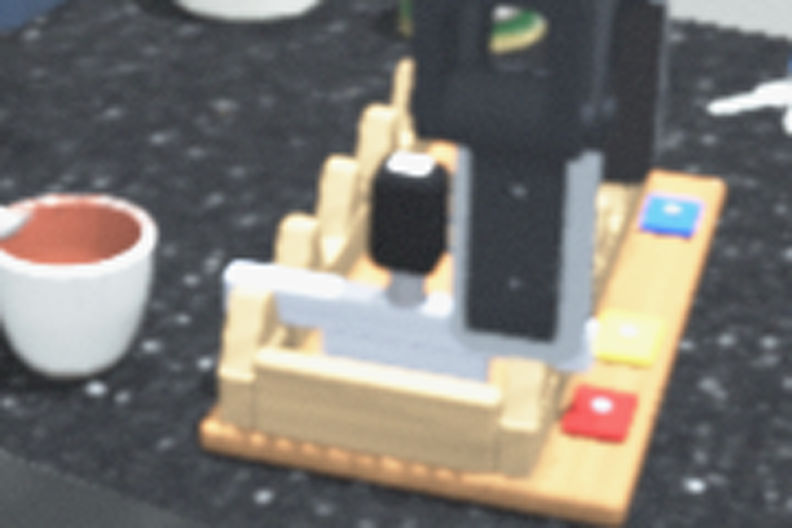

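Run:
```python
from h import *
px,py,w=.46517,-.0045,.21047;c,q=np.cos(w),np.sin(w)
def W(x,y,z):return (px+c*x-q*y,py+q*x+c*y,z)
for y in(-.027,.081):
    for P in[(0,y,.098),(.065,y,.048),(-.065,y,.048)]:
        u=proj("top",W(*P))[0];v=proj("side",W(*P))[0]
        print(P,"topz",((u-[230,170]+.35)*3.4).round(0),"sidez6",((v-[280,185]+.4)*4.4).round(0))
```

```text
(0, -0.027, 0.098) topz [338. 337.] sidez6 [485.  55.]
(0.065, -0.027, 0.048) topz [306. 222.] sidez6 [320. 152.]
(-0.065, -0.027, 0.048) topz [365. 470.] sidez6 [648. 198.]
(0, 0.081, 0.098) topz [120. 389.] sidez6 [411. 166.]
(0.065, 0.081, 0.048) topz [104. 270.] sidez6 [230. 269.]
(-0.065, 0.081, 0.048) topz [157. 521.] sidez6 [596. 329.]
```

```bash
python3 -c "
from rig import bot
print(bot.sign_off())"
```

```text
the job is handed in; nothing more can be done
None
```

The stop is now in the notch pair beside the red tile, released, and the job is handed in at about 10 s of the 32 s allowed. I gripped it by the black knob, lifted it 45 mm clear of the teeth, carried it two notches (108 mm) toward the red tile and lowered it. The notches took the bar's weight at about 8 N, at the same tool height as where I first gripped it.

**Seating:** in the final pictures, the knob top and bar ends in the top view and the knob top and far bar end in the side view are within about 1 camera pixel (roughly 2 mm) of where a fully seated, square stop should appear. In the side view the open gripper hid part of the bar and the near rail, so only the top view showed that end.

**Cup and robot:** the cup is upright where it started. The arm is well clear of everything, and the wrist force reads only noise. No check failed or disagreed.

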